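# Make up two electronics assembly kits

## Robot

A 6-joint arm with a two-finger parallel gripper is mounted at the origin on the work surface. World frame = base frame: x ahead of the robot, y to its left, z up, the work surface at z = 0. Lengths are in m, angles in rad, forces in N, time in s.
With the tool pointing down it reaches from about 0.25 to 0.85 m from the base axis. Payload 12.5 kg.
Tool frame: the origin (TCP) lies midway between the tips of the shut fingers; the grasp point (between the pads) lies arm.hold_point_z behind it (arm.hold_point_z is the distance from the TCP to the grasp point, in m); z points along the fingers, y is the line along which they close (so a half turn about z gives the same grasp; the last joint's range is limited). The gripper opens to 93 mm and grips with 3 to 60 N. Pads are 15 mm wide; open, the fingers measure 128 mm over their backs; the gripper's body (75 mm by 188 mm) begins 65 mm behind the grasp point.
Start: joints at [1.042, 0.351, 1.652, -0, 1.139, -0.085], TCP at [0.236, 0.497, 0.219] pointing down, gripper open.
Joint ranges: [-2.75, 2.75], [-0.79, 2.1], [0.01, 2.65], [-1.57, 4.71], [0.07, 3.14], [-2.87, 2.87]. Speed limits (rad/s): [2.22, 2.22, 2.79, 3.14, 3.14, 3.14].

## Interface

Orientations are given as a rotation vector (axis times angle).
In Python, from bench import arm gives the robot as it stands.
- The arm moves only by the shell command python3 -m jog 'ROWS' [FORCE]. ROWS is JSON, a list of rows, each a list of 3 entries, a list of its own where there are three numbers: the shift along the tool's x, y, z each as a share of 100 cm, from -1 to 1, then the turn, a rotation vector about the tool's x, y, z each as a share of 90 degrees, from -1 to 1, then the closure, from 0 (fully open) to 1 (shut). In form: [[[x, y, z], [rx, ry, rz], fingers], ...]. A call has 1 to 12 rows; each row is the pose to reach, as a shift and turn from the pose commanded when the call began, along the tool's axes at that moment; what a row does not reach only later rows make up. A row lasts 1/12 s, in which the tool goes at most 41.7 mm and 7.16 degrees, less where a joint would pass 70% of its speed; a pose out of reach is approached as far as the arm can. A call with a number of a shift or a turn outside -1 to 1 is refused whole. A call with a gripper value outside its range is refused whole. The fingers move at their own pace and stop on an object; FORCE is the grip in N (left out, the last holds). Time passes only in rows, so rows that repeat a pose let the fingers close. It gives the time, the measured TCP pose, the force, the opening and the grip force at its end, in the units of the state.
- arm.get_state(): the state, without advancing time (a new reading comes with each control period).
- arm.camera(name): name is "side" or "top" or "wrist"; returns the picture (384x512x3 uint8, red, green, blue); there is no depth.
- arm.camera_info(name): a dict with "fx", "fy", "cx", "cy" (pixels), "xyz" and "orientation" of the camera in the world. Camera axes: x right, y up, looking along -z (the intrinsics and any distortion apply to the point x, -y, -z); pixel columns grow to the right and rows downward; lengths in m; the calibration is good to about 2 mm. A picture is of the moment at which its call begins: read the wrist's pose just before it. camera_info takes no time and is no camera call; for the wrist camera it gives the pose at the moment of the call.
- arm.close_job(): hands the job in; it is judged then, once.
The state is a dict: "time": time; "q": joint angles; "joint_velocities": joint speeds; "joint_efforts": joint torques, N m; "eef_pos": TCP position; "tool_rot": TCP orientation; "contact_force": force on the tool from outside, world axes, zero at the start; "wrist_torque": the same for the moment, N m; "opening": finger opening in m; "gripper_force": force on a finger pad.
Only numpy, scipy, OpenCV 4.12 (cv2) and the standard library are available. Lean on these libraries where they do the work, as an engineer would, in place of code of your own. Each camera call takes 0.05 s, during which the arm holds its last target. There are 200 camera calls.

## Task

Make up the two kits on the bench, each part in its own compartment in fitting order counted from the tray's white-tab end: in the blue tray the transformer, then the capacitor in the middle, then the heat sink; in the yellow tray the display, then the relay in the middle, leaving the last compartment empty. Every part stands upright and flat on its compartment's floor, let go and at rest. Leave the solder spool standing where it is.

Things in the scene. Friction and masses are not known exactly. Their poses are not given: they have to be found in the camera images.
- blue_tray: Blue kit tray, fixed, 84 (x) by 202 (y) by 9 mm high, white tab (50 by 18 mm) sticking out of its +y end. Origin: centre of underside, z up. Floor 3 mm thick, walls 4 mm thick, their tops at 9 mm. Three open compartments in a row along y, each 76 (x) by 62 mm (y) inside, centres at x = 0, y = +66 mm (at the tab), 0 (middle), -66 mm (away from the tab).
- yellow_tray: Yellow kit tray, fixed, 84 (x) by 202 (y) by 9 mm high, white tab (50 by 18 mm) sticking out of its +y end. Origin: centre of underside, z up. Floor 3 mm thick, walls 4 mm thick, their tops at 9 mm. Three open compartments in a row along y, each 76 (x) by 62 mm (y) inside, centres at x = 0, y = +66 mm (at the tab), 0 (middle), -66 mm (away from the tab).
- transformer: Small mains transformer: dark steel core plate 44 mm (x) by 20 mm (y) by 36 mm high, with a copper-coloured winding with black bands through its middle, 28 mm (x) by 36 mm (y), between 8 and 30 mm up. Origin: centre of its underside; z up. Loose on the bench, upright. About 0.2 kg. Easily gripped across the core's two flat ends (44 mm, along x).
- capacitor: Electrolytic capacitor: black standing cylinder, diameter 30 mm, 42 mm high, silver disc on top, a white stripe down one side. Origin: centre of its underside; z up. Loose on the bench, upright. About 0.05 kg.
- heatsink: Aluminium heat sink: silver finned block 40 by 40 mm, 28 mm high, fins running along x and pointing up. Origin: centre of its underside; z up. Loose on the bench, upright. About 0.07 kg. Its sides along y are the two flat outer fins, good to grip (40 mm).
- relay: Relay: orange plastic block with a black foot, 29 mm (x) by 14 mm (y) by 26 mm high. Origin: centre of its underside; z up. Loose on the bench, upright. About 0.025 kg.
- display: Two-digit display module: white block with a grey face and red segment bars on top, green circuit board at its foot, 50 mm (x) by 36 mm (y) by 20 mm high. Origin: centre of its underside; z up. Loose on the bench, upright. About 0.05 kg.
- spool: Solder spool standing loose between the trays: grey wire between green flanges, diameter 48 mm, 48 mm high. Origin: centre of its underside; z up. A bystander, not to be moved. (Farther out between the trays a green circuit board, 60 by 46 mm, up to 11 mm high, is fixed to the bench.)
Things that resemble listed ones, but are neither listed nor needed, are in the scene too. Of the things like the relay, leave any that is brown; of the rest the smaller one is meant.

How it is judged:
By the outcome, as a careful person would: the job done as asked, in the order asked, and still so for the second after the job is handed in, with the robot touching nothing.
It also fails if it takes over 115 s, if anything falls off the work surface, if the arm or the gripper's body presses on something with over 40 N, if the wrist force passes 120 N, or if a joint passes its speed limit or range.

## Working session

There is one attempt and no reset: what is moved stays moved. The work goes in short steps, Python scripts to look and compute and a shell command to move; the robot and the scene stay as the last step left them, time stands still between calls to the robot, and variables do not carry over. Pictures are saved under pics/ and viewed, at most 14 in all, crops included, and the job is handed in when it is done.

```bash
mkdir -p pics; ls
python3 - <<'E'
from bench import arm
import cv2
for n in ("top","side"):
    im=arm.camera(n); cv2.imwrite(f"pics/{n}0.png",cv2.resize(im[:,:,::-1],(800,600),interpolation=cv2.INTER_CUBIC)); print(n,arm.camera_info(n))
s=arm.get_state(); print(s, arm.hold_point_z); print(arm.camera_info("wrist"))
E
```

```text
pics
top {'fx': 360.9970390612224, 'fy': 360.9970390612224, 'cx': 252.88869403153655, 'cy': 193.50113073574684, 'xyz': array([0.49003249, 0.01372782, 0.75794582]), 'orientation': array([ 0.04233438, -0.11170849, -1.59002211])}
side {'fx': 359.62649960923045, 'fy': 359.62649960923045, 'cx': 251.20729850390276, 'cy': 193.94254016632132, 'xyz': array([0.40142007, 0.52914882, 0.37206813]), 'orientation': array([ 0.18338026, -1.37977063, -2.49284139])}
{'time': 0.1, 'q': array([ 1.04240105e+00,  3.51184997e-01,  1.65232398e+00, -5.78636637e-07,
        1.13906457e+00, -8.46065029e-02]), 'joint_velocities': array([-0.00092706,  0.00039553, -0.00176961,  0.00116048, -0.00011796,
       -0.00078585]), 'joint_efforts': array([ 2.49986486e-03, -4.98013079e+01, -2.85714769e+01,  7.02020293e-02,
        2.37697660e-02, -3.21254745e-06]), 'eef_pos': array([0.235987  , 0.4964856 , 0.21816753]), 'tool_rot': array([-6.91329824e-01, -3.06427952e+00,  1.46908733e-03]), 'contact_force': array([ 0.40772155,  0.63837746, -0.61199379]), 'wrist_torque': array([-0.00548837, -0.03894033, -0.00994651]), 'gripper_force': 0.0, 'opening': 0.09286832320765316} 0.0188
{'fx': 302.01355468111063, 'fy': 302.01355468111063, 'cx': 255.04909787960412, 'cy': 197.68986926519452, 'xyz': array([0.16621357, 0.53000643, 0.38515922]), 'orientation': array([-0.25224644, -0.15813585,  1.11997457])}
```

View pics/top0.png

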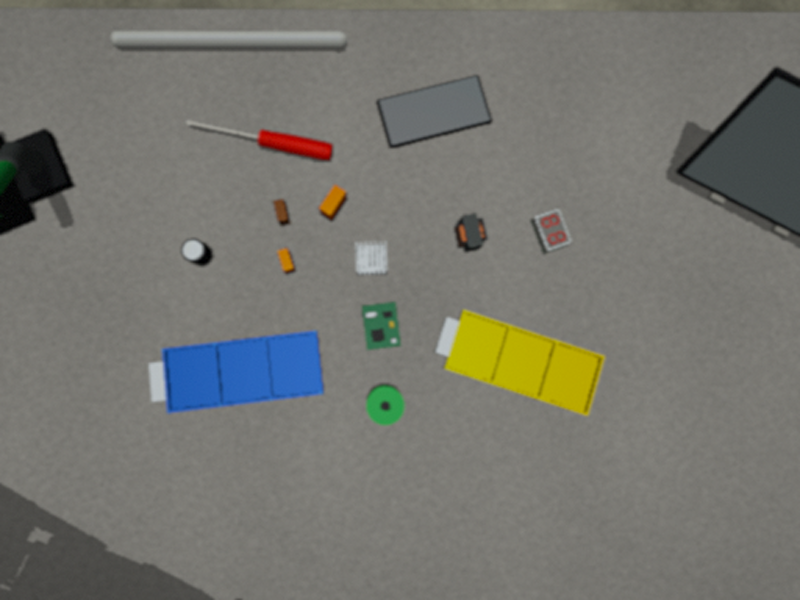

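View pics/side0.png

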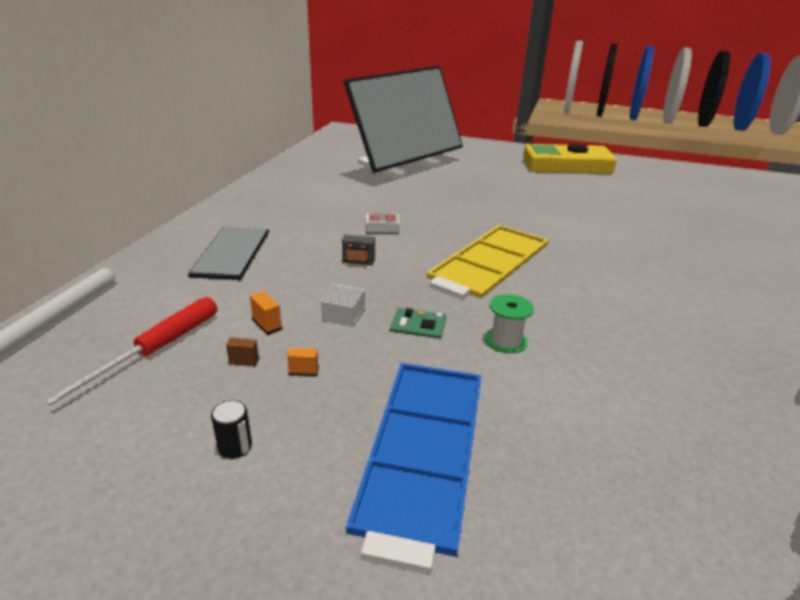

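Both views show blue tray (tab at left, top view ~(157,382)), yellow tray (tab ~(448,337)), capacitor (195,251), heat sink (371,258), transformer (471,232), display (552,230), spool (385,405).
Relay candidates (top view): brown (281,211), large orange (334,202), small orange (286,260). The brown one is excluded, so the smaller orange at (286,260) fits. I'll confirm it in enlarged crops.

```bash
cat > h.py <<'E'
import numpy as np, cv2
from bench import arm
from scipy.spatial.transform import Rotation as R
def px2w(u,v,z,cam="top",ci=None):   # native 512x384 pixels
    c=ci or arm.camera_info(cam)
    d=R.from_rotvec(c["orientation"]).apply([(u-c["cx"])/c["fx"],-(v-c["cy"])/c["fy"],-1.0])
    p=np.array(c["xyz"]); return p+d*(z-p[2])/d[2]
def crop(im,x0,y0,w,h,k,name):
    c=cv2.resize(im[y0:y0+h,x0:x0+w,::-1],None,fx=k,fy=k,interpolation=cv2.INTER_CUBIC); cv2.imwrite(name,c)
E
python3 - <<'E'
from h import *
im=arm.camera("top"); np.save("top.npy",im)
crop(im,110,115,130,65,6,"pics/c1.png"); crop(im,220,125,150,65,5,"pics/c2.png")
for nm,m in (("blue",(im[...,2]>120)&(im[...,0]<90)&(im[...,1]<130)),("yellow",(im[...,0]>150)&(im[...,1]>130)&(im[...,2]<80))):
    m=m.astype('u1'); m=cv2.morphologyEx(m,cv2.MORPH_CLOSE,np.ones((7,7)))
    c=max(cv2.findContours(m,0,1)[0],key=cv2.contourArea); b=cv2.boxPoints(cv2.minAreaRect(c))
    w=np.array([px2w(u+0.0,v,0.009) for u,v in b]); print(nm,b.round(1).tolist(),w.round(4)[:,:2].tolist(),w.mean(0).round(4),
     np.linalg.norm(w[0]-w[1]),np.linalg.norm(w[1]-w[2]))
E
```

```text
blue [[102.0999984741211, 222.6999969482422], [202.3000030517578, 210.5], [207.39999389648438, 251.8000030517578], [107.0999984741211, 264.1000061035156]] [[0.5093, 0.2882], [0.53, 0.0851], [0.4453, 0.0756], [0.426, 0.2767]] [0.4777 0.1814 0.009 ] 0.2040985193074618 0.08522132069129124
yellow [[283.6000061035156, 235.1999969482422], [296.20001220703125, 197.39999389648438], [388.0, 228.0], [375.3999938964844, 265.79998779296875]] [[0.4753, -0.0818], [0.5533, -0.1108], [0.4851, -0.3025], [0.4076, -0.2712]] [ 0.4803 -0.1916  0.009 ] 0.08323296967905629 0.20352945317201046
```

View pics/c1.png

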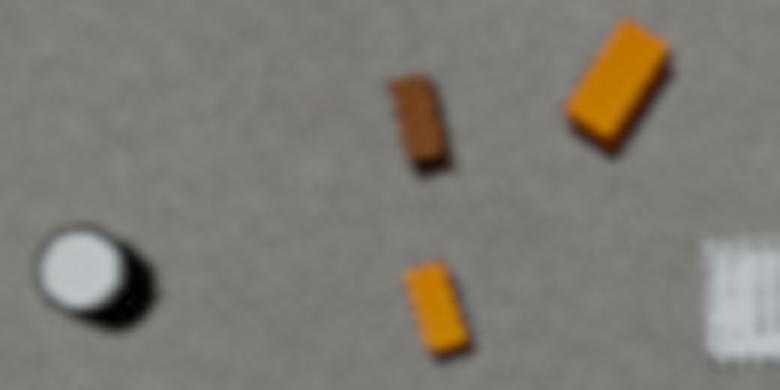

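View pics/c2.png

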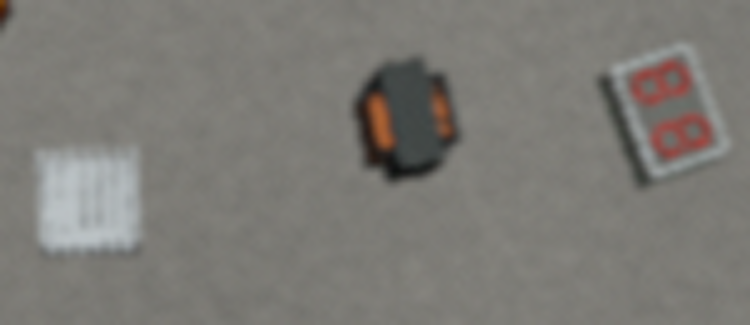

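The crops confirm the small orange block at crop (437,309) is about 30×14 mm, so it is the relay. The larger orange (618,85) and the brown one (420,120) are left alone. Capacitor disc is at (82,271), with heat sink, transformer core and display corners clear in the second crop.

Run:
```python
from h import *
def f(n,pts,k,ox,oy,z):
    w=np.array([px2w(ox+(x+.5)/k-.5,oy+(y+.5)/k-.5,z) for x,y in pts])[:,:2]
    print(n,w.mean(0).round(4),end=' ')
    if len(w)>1:
        a=w[3]-w[0]+w[2]-w[1]; b=w[1]-w[0]+w[2]-w[3]
        print('vert len/ang %.4f %.1f  horiz %.4f %.1f'%(np.linalg.norm(a)/2,np.degrees(np.arctan2(-a[1],-a[0])),np.linalg.norm(b)/2,np.degrees(np.arctan2(-b[0]*-1,-b[1]))),w.round(4).tolist())
    else: print()
f("heat",[(37,150),(138,147),(140,248),(43,252)],5,220,125,.028)
f("trafo",[(389,64),(424,57),(440,165),(398,172)],5,220,125,.036)
f("disp",[(608,70),(690,43),(730,152),(645,182)],5,220,125,.020)
f("relay",[(405,268),(441,262),(470,347),(433,357)],6,110,115,.026)
f("cap",[(82,271)],6,110,115,.042)
print(R.from_rotvec(arm.get_state()["tool_rot"]).as_matrix().round(3))
```

```text
heat [0.6217 0.0108] vert len/ang 0.0421 1.1  horiz 0.0405 1.2 [[0.6424, 0.032], [0.6431, -0.0095], [0.6012, -0.0094], [0.6002, 0.0302]]
trafo [ 0.6534 -0.1221] vert len/ang 0.0452 4.5  horiz 0.0162 9.6 [[0.6746, -0.1131], [0.6774, -0.1277], [0.6322, -0.1326], [0.6296, -0.1152]]
disp [ 0.6568 -0.2337] vert len/ang 0.0496 16.4  horiz 0.0381 17.9 [[0.675, -0.2088], [0.6862, -0.2445], [0.6391, -0.2591], [0.6269, -0.2222]]
relay [0.6206 0.1229] vert len/ang 0.0315 17.5  horiz 0.0126 11.7 [[0.6346, 0.1338], [0.6365, 0.1216], [0.6071, 0.112], [0.6039, 0.1244]]
cap [0.632 0.237] 
[[-0.903  0.429 -0.   ]
 [ 0.429  0.903 -0.001]
 [ 0.    -0.001 -1.   ]]
```

```bash
cat > go.py <<'E'
import sys; from h import *
x,y,z,c=map(float,sys.argv[1:5]); s=arm.get_state(); M=R.from_rotvec(s["tool_rot"])
t=np.radians(c); Y=np.array([np.cos(t),np.sin(t),0]); Z=np.array([0,0,-1.]); 
if (Y@M.as_matrix()[:,1])<0 and len(sys.argv)<6: Y=-Y
T=R.from_matrix(np.c_[np.cross(Y,Z),Y,Z])
print("t",round(s["time"],1),"shift",(M.inv().apply(np.array([x,y,z])-s["eef_pos"])).round(4).tolist(),"turn",((M.inv()*T).as_rotvec()/(np.pi/2)).round(3).tolist())
E
python3 go.py .653 -.122 .10 6.5
```

```text
t 0.1 shift [-0.6422, -0.3794, 0.1185] turn [-0.001, 0.0, 0.645]
```

```bash
python3 -m jog '[[[-0.642,-0.379,0.118],[0,0,0.645],0],[[-0.642,-0.379,0.118],[0,0,0.645],0],[[-0.642,-0.379,0.118],[0,0,0.645],0],[[-0.642,-0.379,0.118],[0,0,0.645],0],[[-0.642,-0.379,0.118],[0,0,0.645],0],[[-0.642,-0.379,0.118],[0,0,0.645],0],[[-0.642,-0.379,0.118],[0,0,0.645],0],[[-0.642,-0.379,0.118],[0,0,0.645],0],[[-0.642,-0.379,0.118],[0,0,0.645],0],[[-0.642,-0.379,0.118],[0,0,0.645],0],[[-0.642,-0.379,0.118],[0,0,0.645],0],[[-0.642,-0.379,0.118],[0,0,0.645],0]]' 25; python3 go.py .653 -.122 .10 6.5
```

```text
time: 1.15
eef_pos: [0.5131, 0.0854, 0.1401]
tool_rot: [-2.092, -2.344, 0.0]
contact_force: [1.8, 0.9, 0.0]
opening: 0.093
gripper_force: 0.0
t 1.1 shift [-0.2219, 0.1154, 0.0401] turn [-0.0, -0.0, 0.0]
```

```bash
python3 -m jog '[[[-0.222,0.115,0.04],[0,0,0],0],[[-0.222,0.115,0.04],[0,0,0],0],[[-0.222,0.115,0.04],[0,0,0],0],[[-0.222,0.115,0.04],[0,0,0],0],[[-0.222,0.115,0.04],[0,0,0],0],[[-0.222,0.115,0.04],[0,0,0],0],[[-0.222,0.115,0.04],[0,0,0],0],[[-0.222,0.115,0.04],[0,0,0],0],[[-0.222,0.115,0.04],[0,0,0],0]]'; python3 go.py .653 -.122 .012 6.5
python3 - <<'E'
from h import *
ci=arm.camera_info("wrist"); im=arm.camera("wrist"); crop(im,0,0,512,384,1.5,"pics/w1.png"); print(ci)
E
```

```text
time: 1.9
eef_pos: [0.6513, -0.1197, 0.0999]
tool_rot: [-2.091, -2.343, 0.001]
contact_force: [-0.2, 0.2, -0.5]
opening: 0.0933
gripper_force: 0.0
t 1.9 shift [-0.0025, 0.0015, 0.0879] turn [-0.001, -0.0, 0.0]
{'fx': 302.01355468111063, 'fy': 302.01355468111063, 'cx': 255.04909787960412, 'cy': 197.68986926519452, 'xyz': array([ 0.6428569 , -0.04270378,  0.26699077]), 'orientation': array([-0.2814702 , -0.01504649,  0.11352152])}
```

View pics/w1.png

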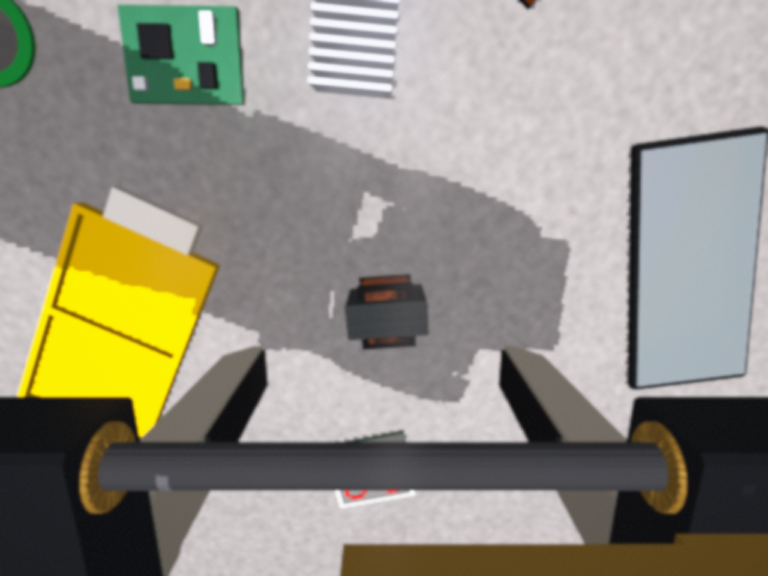

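Wrist view: transformer core top face roughly (346,308)–(428,334), centred (387,321), between the fingers. I'll cross-check its position and angle with the wrist calibration.

Run:
```python
from h import *
ci=arm.camera_info("wrist")
g=lambda x,y,z:px2w((x+.5)/1.5-.5,(y+.5)/1.5-.5,z,ci=ci)[:2].round(4)
print([g(*p,.036).tolist() for p in ((346,308),(428,304),(428,333),(347,339))], g(387,321,.036))
a,b=g(347,339,.036),g(428,333,.036); print(np.degrees(np.arctan2(*(b-a)[::-1])))
```

```text
[[0.6314, -0.1172], [0.6747, -0.1099], [0.677, -0.1262], [0.6336, -0.1348]] [ 0.6541 -0.1219]
11.208344318926502
```

```bash
python3 -m jog '[[[-0.002,0.002,0.04],[0,0,-0.03],0],[[-0.002,0.002,0.075],[0,0,-0.03],0],[[-0.002,0.002,0.088],[0,0,-0.03],0],[[-0.002,0.002,0.088],[0,0,-0.03],0],[[-0.002,0.002,0.088],[0,0,-0.03],0],[[-0.002,0.002,0.088],[0,0,-0.03],1],[[-0.002,0.002,0.088],[0,0,-0.03],1],[[-0.002,0.002,0.088],[0,0,-0.03],1],[[-0.002,0.002,0.088],[0,0,-0.03],1],[[-0.002,0.002,0.088],[0,0,-0.03],1],[[-0.002,0.002,0.088],[0,0,-0.03],1],[[-0.002,0.002,0.088],[0,0,-0.03],1]]' 25; python3 go.py .471 .247 .012 5.6
```

```text
time: 2.95
eef_pos: [0.6541, -0.1219, 0.0126]
tool_rot: [2.036, 2.393, 0.0]
contact_force: [-1.0, 0.3, -0.6]
opening: 0.0509
gripper_force: 0.0
t 3.0 shift [0.3935, -0.1216, 0.0006] turn [0.0, 0.0, 0.04]
```

```bash
python3 -m jog '[[[0,0,0],[0,0,0],1],[[0,0,0],[0,0,0],1],[[0,0,0],[0,0,0],1],[[0,0,0],[0,0,0],1],[[0,0,-0.03],[0,0,0],1],[[0,0,-0.06],[0,0,0],1],[[0,0,-0.08],[0,0,0],1],[[0,0,-0.08],[0,0,0],1]]'; python3 go.py .471 .247 .09 5.6
```

```text
time: 3.62
eef_pos: [0.6562, -0.1224, 0.0969]
tool_rot: [2.032, 2.388, 0.005]
contact_force: [2.5, -0.3, -0.5]
opening: 0.0442
gripper_force: 24.9
t 3.6 shift [0.3943, -0.1236, 0.0051] turn [0.004, 0.002, 0.04]
```

Held (44 mm, 25 N). Carry to the blue tray's tab compartment.

```bash
python3 -m jog '[[[0.394,-0.122,0.003],[0,0,0.04],1],[[0.394,-0.122,0.003],[0,0,0.04],1],[[0.394,-0.122,0.003],[0,0,0.04],1],[[0.394,-0.122,0.003],[0,0,0.04],1],[[0.394,-0.122,0.003],[0,0,0.04],1],[[0.394,-0.122,0.003],[0,0,0.04],1],[[0.394,-0.122,0.003],[0,0,0.04],1],[[0.394,-0.122,0.003],[0,0,0.04],1],[[0.394,-0.122,0.003],[0,0,0.04],1],[[0.394,-0.122,0.003],[0,0,0.04],1],[[0.394,-0.122,0.003],[0,0,0.04],1],[[0.394,-0.122,0.003],[0,0,0.04],1]]'; python3 -m jog '[[[0,0,0],[0,0,0],1],[[0,0,0],[0,0,0],1],[[0,0,0],[0,0,0],1]]';  python3 go.py .471 .247 .016 5.6
```

```text
time: 4.62
eef_pos: [0.4692, 0.2487, 0.0884]
tool_rot: [-2.106, -2.331, 0.002]
contact_force: [-0.7, -0.8, -1.6]
opening: 0.0439
gripper_force: 24.9
time: 4.87
eef_pos: [0.471, 0.2464, 0.0892]
tool_rot: [-2.112, -2.326, 0.001]
contact_force: [-0.2, -0.2, -0.7]
opening: 0.0439
gripper_force: 24.9
t 4.9 shift [0.0006, 0.0001, 0.0732] turn [-0.0, 0.0, -0.001]
```

```bash
python3 -m jog '[[[0,0,0.03],[0,0,0],1],[[0,0,0.055],[0,0,0],1],[[0,0,0.068],[0,0,0],1],[[0,0,0.072],[0,0,0],1],[[0,0,0.073],[0,0,0],1],[[0,0,0.073],[0,0,0],1],[[0,0,0.073],[0,0,0],1]]';  python3 go.py .471 .247 .016 5.6;  python3 -m jog '[[[0,0,0],[0,0,0],0.3],[[0,0,0],[0,0,0],0.3],[[0,0,0],[0,0,0],0.3],[[0,0,0],[0,0,0],0.3],[[0,0,-0.03],[0,0,0],0.3],[[0,0,-0.06],[0,0,0],0.3],[[0,0,-0.08],[0,0,0],0.3],[[0,0,-0.08],[0,0,0],0.3]]'; python3 go.py .632 .237 .08 5.6
```

```text
time: 5.45
eef_pos: [0.4712, 0.2474, 0.0172]
tool_rot: [2.11, 2.327, 0.002]
contact_force: [1.4, -0.0, -1.8]
opening: 0.0438
gripper_force: 24.9
t 5.5 shift [-0.0003, -0.0003, 0.0012] turn [0.001, -0.0, -0.0]
time: 6.12
eef_pos: [0.4725, 0.2484, 0.1004]
tool_rot: [2.108, 2.326, 0.009]
contact_force: [0.3, -0.2, 1.1]
opening: 0.0654
gripper_force: 0.0
t 6.1 shift [-0.027, 0.1575, 0.0213] turn [0.004, -0.001, 0.0]
```

```bash
python3 -m jog '[[[-0.027,0.158,0.015],[0,0,0],0],[[-0.027,0.158,0.015],[0,0,0],0],[[-0.027,0.158,0.015],[0,0,0],0],[[-0.027,0.158,0.015],[0,0,0],0],[[-0.027,0.158,0.015],[0,0,0],0],[[-0.027,0.158,0.015],[0,0,0],0],[[-0.027,0.158,0.015],[0,0,0],0],[[-0.027,0.158,0.015],[0,0,0],0],[[-0.027,0.158,0.015],[0,0,0],0]]'; python3 go.py .632 .237 .016 5.6
python3 - <<'E'
from h import *
print(arm.camera_info("wrist")); im=arm.camera("wrist"); crop(im,0,0,512,384,1.5,"pics/w2.png")
E
```

```text
time: 6.87
eef_pos: [0.6295, 0.2364, 0.0817]
tool_rot: [-2.109, -2.328, 0.0]
contact_force: [0.2, 0.3, -0.6]
opening: 0.0929
gripper_force: 0.0
t 6.9 shift [0.0003, 0.0025, 0.0657] turn [-0.0, 0.0, 0.001]
{'fx': 302.01355468111063, 'fy': 302.01355468111063, 'cx': 255.04909787960412, 'cy': 197.68986926519452, 'xyz': array([0.62205426, 0.31365933, 0.24864663]), 'orientation': array([-0.28214651, -0.01385809,  0.09885609])}
```

View pics/w2.png

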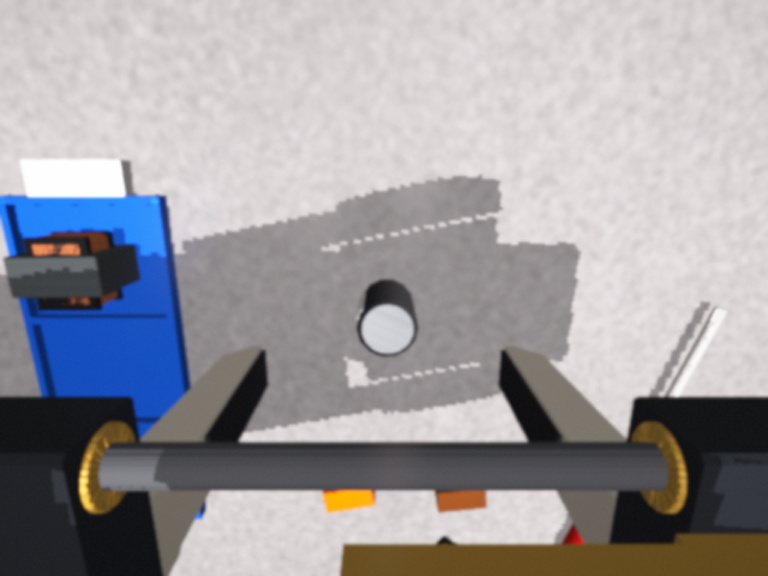

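The transformer stands in the tab compartment, (70,270). The capacitor disc at (388,328) is centred between the fingers, so I'll go down and grip.

```bash
python3 -m jog '[[[0,0.002,0.03],[0,0,0],0],[[0,0.002,0.055],[0,0,0],0],[[0,0.002,0.065],[0,0,0],0],[[0,0.002,0.065],[0,0,0],0],[[0,0.002,0.065],[0,0,0],1],[[0,0.002,0.065],[0,0,0],1],[[0,0.002,0.065],[0,0,0],1],[[0,0.002,0.065],[0,0,0],1],[[0,0.002,0.065],[0,0,0],1],[[0,0.002,0.065],[0,0,0],1],[[0,0.002,0.065],[0,0,0],1],[[0,0.002,0.065],[0,0,0],1]]' 15;python3 -m jog '[[[0,0,0],[0,0,0],1],[[0,0,0],[0,0,0],1],[[0,0,0],[0,0,0],1],[[0,0,0],[0,0,0],1]]'; python3 go.py .478 .181 .09 5.6
```

```text
time: 7.92
eef_pos: [0.6324, 0.2363, 0.0166]
tool_rot: [2.11, 2.328, 0.0]
contact_force: [0.5, -0.5, 0.3]
opening: 0.0444
gripper_force: 0.0
time: 8.25
eef_pos: [0.6324, 0.2363, 0.0164]
tool_rot: [-2.11, -2.328, 0.0]
contact_force: [0.1, 0.1, 0.3]
opening: 0.0298
gripper_force: 15.0
t 8.2 shift [-0.0399, -0.1591, -0.0735] turn [-0.0, 0.0, 0.0]
```

```bash
python3 -m jog '[[[0,0,-0.04],[0,0,0],1],[[0,0,-0.074],[0,0,0],1],[[-0.04,-0.159,-0.074],[0,0,0],1],[[-0.04,-0.159,-0.074],[0,0,0],1],[[-0.04,-0.159,-0.074],[0,0,0],1],[[-0.04,-0.159,-0.074],[0,0,0],1],[[-0.04,-0.159,-0.074],[0,0,0],1],[[-0.04,-0.159,-0.074],[0,0,0],1],[[-0.04,-0.159,-0.074],[0,0,0],1],[[-0.04,-0.159,-0.074],[0,0,0],1],[[-0.04,-0.159,-0.074],[0,0,0],1]]'; python3 go.py .478 .181 .0195 5.6
```

```text
time: 9.17
eef_pos: [0.4792, 0.1812, 0.0905]
tool_rot: [2.109, 2.327, 0.001]
contact_force: [0.3, 0.1, -1.1]
opening: 0.0294
gripper_force: 15.0
t 9.2 shift [-0.0001, -0.0013, 0.071] turn [0.001, -0.0, 0.0]
```

```bash
python3 -m jog '[[[0,-0.001,0.03],[0,0,0],1],[[0,-0.001,0.055],[0,0,0],1],[[0,-0.001,0.066],[0,0,0],1],[[0,-0.001,0.07],[0,0,0],1],[[0,-0.001,0.071],[0,0,0],1],[[0,-0.001,0.071],[0,0,0],1],[[0,-0.001,0.071],[0,0,0],1]]';  python3 -m jog '[[[0,0,0],[0,0,0],0.4],[[0,0,0],[0,0,0],0.4],[[0,0,0],[0,0,0],0.4],[[0,0,0],[0,0,0],0.4],[[0,0,0],[0,0,0],0.4],[[0,0,-0.03],[0,0,0],0.4],[[0,0,-0.06],[0,0,0],0.4],[[0,0,-0.08],[0,0,0],0.4],[[0,0,-0.08],[0,0,0],0.4]]'; python3 go.py .622 .011 .08 91
```

```text
time: 9.75
eef_pos: [0.4779, 0.181, 0.0202]
tool_rot: [2.109, 2.327, 0.002]
contact_force: [-1.2, -0.1, -0.4]
opening: 0.0294
gripper_force: 15.0
time: 10.5
eef_pos: [0.479, 0.1814, 0.1032]
tool_rot: [2.108, 2.325, 0.008]
contact_force: [0.8, 0.2, -0.3]
opening: 0.0558
gripper_force: 0.0
t 10.5 shift [-0.1836, 0.1254, 0.0237] turn [0.004, 0.002, -0.949]
```

```bash
python3 -m jog '[[[-0.184,0.125,0.018],[0,0,-0.95],0],[[-0.184,0.125,0.018],[0,0,-0.95],0],[[-0.184,0.125,0.018],[0,0,-0.95],0],[[-0.184,0.125,0.018],[0,0,-0.95],0],[[-0.184,0.125,0.018],[0,0,-0.95],0],[[-0.184,0.125,0.018],[0,0,-0.95],0],[[-0.184,0.125,0.018],[0,0,-0.95],0],[[-0.184,0.125,0.018],[0,0,-0.95],0],[[-0.184,0.125,0.018],[0,0,-0.95],0],[[-0.184,0.125,0.018],[0,0,-0.95],0],[[-0.184,0.125,0.018],[0,0,-0.95],0],[[-0.184,0.125,0.018],[0,0,-0.95],0]]'; python3 -m jog '[[[0,0,0],[0,0,0],0],[[0,0,0],[0,0,0],0],[[0,0,0],[0,0,0],0]]'; python3 go.py .622 .011 .011 91
python3 - <<'E'
from h import *
print(arm.camera_info("wrist")); im=arm.camera("wrist"); crop(im,0,0,512,384,1.5,"pics/w3.png")
E
```

```text
time: 11.5
eef_pos: [0.6191, 0.0099, 0.0804]
tool_rot: [0.024, -3.14, -0.0]
contact_force: [-0.1, -0.7, -0.7]
opening: 0.0931
gripper_force: 0.0
time: 11.75
eef_pos: [0.6193, 0.01, 0.081]
tool_rot: [0.008, -3.141, -0.0]
contact_force: [0.3, -0.2, -0.1]
opening: 0.0937
gripper_force: 0.0
t 11.8 shift [-0.0027, 0.001, 0.07] turn [0.0, -0.0, -0.008]
{'fx': 302.01355468111063, 'fy': 302.01355468111063, 'cx': 255.04909787960412, 'cy': 197.68986926519452, 'xyz': array([0.54205728, 0.0096753 , 0.24803327]), 'orientation': array([-0.22076015, -0.22185093,  1.56498911])}
```

View pics/w3.png

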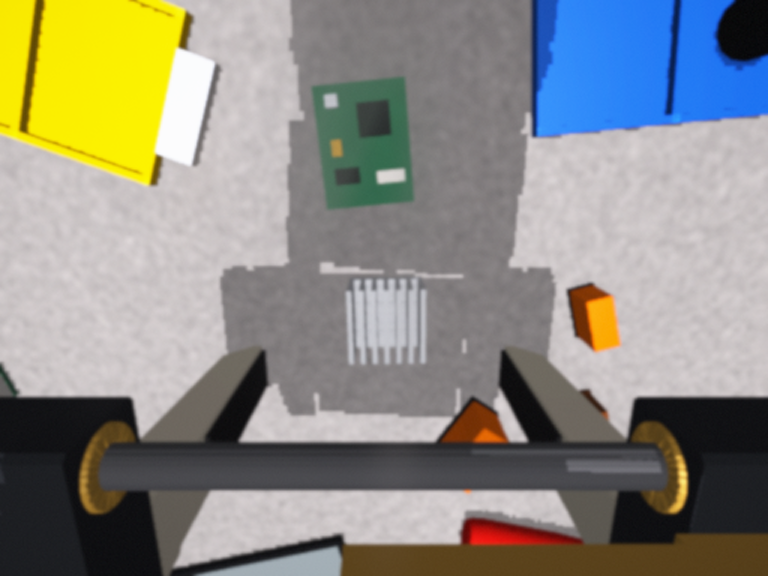

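Heat sink centred at (387,322), fins along the gripper's x, so I'll grip across the outer fins.

```bash
python3 -m jog '[[[-0.003,0.001,0.03],[0,0,0],0],[[-0.003,0.001,0.055],[0,0,0],0],[[-0.003,0.001,0.07],[0,0,0],0],[[-0.003,0.001,0.07],[0,0,0],0],[[-0.003,0.001,0.07],[0,0,0],1],[[-0.003,0.001,0.07],[0,0,0],1],[[-0.003,0.001,0.07],[0,0,0],1],[[-0.003,0.001,0.07],[0,0,0],1],[[-0.003,0.001,0.07],[0,0,0],1],[[-0.003,0.001,0.07],[0,0,0],1],[[-0.003,0.001,0.07],[0,0,0],1],[[-0.003,0.001,0.07],[0,0,0],1]]' 15;python3 -m jog '[[[0,0,0],[0,0,0],1],[[0,0,0],[0,0,0],1],[[0,0,0],[0,0,0],1]]'; python3 go.py .484 .116 .08 5.6
```

```text
time: 12.8
eef_pos: [0.6226, 0.0109, 0.0116]
tool_rot: [-0.014, 3.141, -0.0]
contact_force: [-0.6, 0.3, 0.3]
opening: 0.0443
gripper_force: 0.0
time: 13.05
eef_pos: [0.6225, 0.011, 0.0115]
tool_rot: [0.014, -3.142, -0.0]
contact_force: [0.2, 0.1, 1.0]
opening: 0.0398
gripper_force: 15.0
t 13.1 shift [0.1375, 0.1063, -0.0685] turn [0.0, -0.0, 0.944]
```

```bash
python3 -m jog '[[[0,0,-0.04],[0,0,0],1],[[0,0,-0.08],[0,0,0],1],[[0.138,0.106,-0.08],[0,0,0.944],1],[[0.138,0.106,-0.08],[0,0,0.944],1],[[0.138,0.106,-0.08],[0,0,0.944],1],[[0.138,0.106,-0.08],[0,0,0.944],1],[[0.138,0.106,-0.08],[0,0,0.944],1],[[0.138,0.106,-0.08],[0,0,0.944],1],[[0.138,0.106,-0.08],[0,0,0.944],1],[[0.138,0.106,-0.08],[0,0,0.944],1],[[0.138,0.106,-0.08],[0,0,0.944],1],[[0.138,0.106,-0.08],[0,0,0.944],1]]'; python3 go.py .484 .116 .08 5.6
```

```text
time: 14.05
eef_pos: [0.4834, 0.1157, 0.0914]
tool_rot: [-1.834, -2.55, 0.0]
contact_force: [-0.8, 0.2, -1.0]
opening: 0.0398
gripper_force: 15.0
t 14.1 shift [0.0001, 0.0006, 0.0114] turn [-0.0, 0.0, 0.144]
```

```bash
python3 -m jog '[[[0,0,0],[0,0,0.144],1],[[0,0,0],[0,0,0.144],1],[[0,0,0],[0,0,0.144],1],[[0,0,0],[0,0,0.144],1],[[0,0,0],[0,0,0.144],1]]'; python3 go.py .484 .116 .0145 5.6
```

```text
time: 14.47
eef_pos: [0.4835, 0.1157, 0.0914]
tool_rot: [-2.099, -2.337, 0.0]
contact_force: [-0.6, -0.0, -1.1]
opening: 0.0398
gripper_force: 15.0
t 14.5 shift [0.0003, 0.0005, 0.0769] turn [-0.0, 0.0, 0.006]
```

```bash
python3 -m jog '[[[0,0,0.03],[0,0,0],1],[[0,0,0.06],[0,0,0],1],[[0,0,0.072],[0,0,0],1],[[0,0,0.076],[0,0,0],1],[[0,0,0.077],[0,0,0],1],[[0,0,0.077],[0,0,0],1],[[0,0,0.077],[0,0,0],1]]';  python3 -m jog '[[[0,0,0],[0,0,0],0.35],[[0,0,0],[0,0,0],0.35],[[0,0,0],[0,0,0],0.35],[[0,0,0],[0,0,0],0.35],[[0,0,0],[0,0,0],0.35],[[0,0,-0.03],[0,0,0],0.35],[[0,0,-0.06],[0,0,0],0.35],[[0,0,-0.08],[0,0,0],0.35],[[0,0,-0.08],[0,0,0],0.35]]'; python3 go.py .657 -.234 .08 17
```

```text
time: 15.05
eef_pos: [0.484, 0.1157, 0.015]
tool_rot: [2.102, 2.334, 0.001]
contact_force: [-0.6, -0.7, -0.5]
opening: 0.0398
gripper_force: 15.0
time: 15.8
eef_pos: [0.4855, 0.116, 0.0981]
tool_rot: [2.101, 2.331, 0.007]
contact_force: [0.0, 0.5, 0.9]
opening: 0.0607
gripper_force: 0.0
t 15.8 shift [-0.3659, 0.1341, 0.0188] turn [0.004, 0.0, -0.123]
```

```bash
python3 -m jog '[[[-0.366,0.134,0.013],[0,0,-0.123],0],[[-0.366,0.134,0.013],[0,0,-0.123],0],[[-0.366,0.134,0.013],[0,0,-0.123],0],[[-0.366,0.134,0.013],[0,0,-0.123],0],[[-0.366,0.134,0.013],[0,0,-0.123],0],[[-0.366,0.134,0.013],[0,0,-0.123],0],[[-0.366,0.134,0.013],[0,0,-0.123],0],[[-0.366,0.134,0.013],[0,0,-0.123],0],[[-0.366,0.134,0.013],[0,0,-0.123],0],[[-0.366,0.134,0.013],[0,0,-0.123],0],[[-0.366,0.134,0.013],[0,0,-0.123],0],[[-0.366,0.134,0.013],[0,0,-0.123],0]]'; python3 -m jog '[[[0,0,0],[0,0,0],0],[[0,0,0],[0,0,0],0],[[0,0,0],[0,0,0],0]]'; python3 go.py .657 -.234 .009 17
python3 - <<'E'
from h import *
print(arm.camera_info("wrist")); im=arm.camera("wrist"); crop(im,0,0,512,384,1.5,"pics/w4.png")
E
```

```text
time: 16.8
eef_pos: [0.6542, -0.235, 0.0799]
tool_rot: [-1.869, -2.523, 0.0]
contact_force: [0.8, 0.5, 0.5]
opening: 0.093
gripper_force: 0.0
time: 17.05
eef_pos: [0.6546, -0.2333, 0.0815]
tool_rot: [-1.867, -2.526, 0.0]
contact_force: [0.9, 0.2, 1.0]
opening: 0.0933
gripper_force: 0.0
t 17.1 shift [-0.0014, 0.0022, 0.0725] turn [-0.0, -0.0, 0.001]
{'fx': 302.01355468111063, 'fy': 302.01355468111063, 'cx': 255.04909787960412, 'cy': 197.68986926519452, 'xyz': array([ 0.63197677, -0.15916292,  0.24853571]), 'orientation': array([-0.28005089, -0.04202263,  0.29680725])}
```

View pics/w4.png

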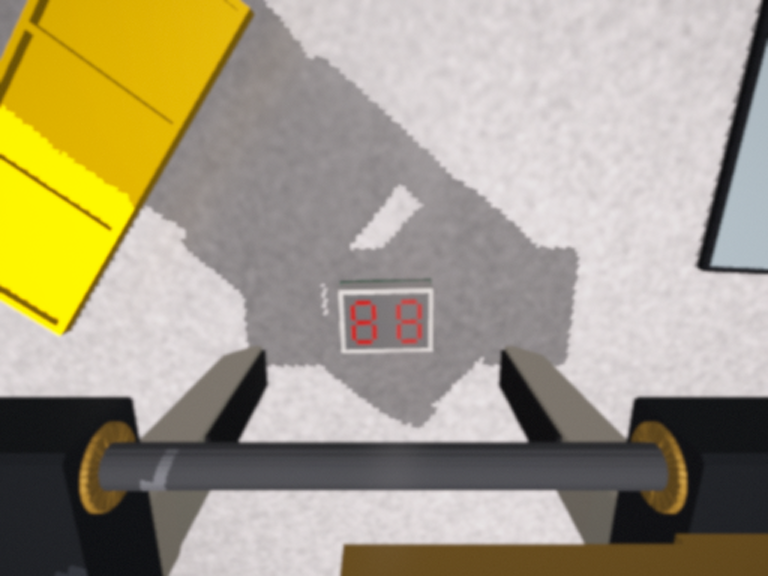

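Display centred at (387,320) and square to the gripper.

```bash
python3 -m jog '[[[-0.001,0.002,0.03],[0,0,0],0],[[-0.001,0.002,0.055],[0,0,0],0],[[-0.001,0.002,0.072],[0,0,0],0],[[-0.001,0.002,0.072],[0,0,0],0],[[-0.001,0.002,0.072],[0,0,0],1],[[-0.001,0.002,0.072],[0,0,0],1],[[-0.001,0.002,0.072],[0,0,0],1],[[-0.001,0.002,0.072],[0,0,0],1],[[-0.001,0.002,0.072],[0,0,0],1],[[-0.001,0.002,0.072],[0,0,0],1],[[-0.001,0.002,0.072],[0,0,0],1],[[-0.001,0.002,0.072],[0,0,0],1]]' 15;python3 -m jog '[[[0,0,0],[0,0,0],1],[[0,0,0],[0,0,0],1]]'; python3 go.py .5025 -.1294 .08 -19.7
```

```text
time: 18.1
eef_pos: [0.657, -0.2349, 0.0098]
tool_rot: [1.868, 2.525, 0.0]
contact_force: [-1.0, 0.1, 1.8]
opening: 0.0498
gripper_force: 14.9
time: 18.27
eef_pos: [0.657, -0.2349, 0.0098]
tool_rot: [1.868, 2.525, 0.0]
contact_force: [-1.6, 0.2, 4.1]
opening: 0.0502
gripper_force: 14.9
t 18.3 shift [0.1461, -0.1169, -0.0703] turn [0.0, 0.0, 0.408]
```

```bash
python3 -m jog '[[[0,0,-0.04],[0,0,0],1],[[0,0,-0.07],[0,0,0],1],[[0.146,-0.117,-0.07],[0,0,0.408],1],[[0.146,-0.117,-0.07],[0,0,0.408],1],[[0.146,-0.117,-0.07],[0,0,0.408],1],[[0.146,-0.117,-0.07],[0,0,0.408],1],[[0.146,-0.117,-0.07],[0,0,0.408],1],[[0.146,-0.117,-0.07],[0,0,0.408],1],[[0.146,-0.117,-0.07],[0,0,0.408],1],[[0.146,-0.117,-0.07],[0,0,0.408],1],[[0.146,-0.117,-0.07],[0,0,0.408],1],[[0.146,-0.117,-0.07],[0,0,0.408],1]]'; python3 go.py .5025 -.1294 .0128 -19.7
```

```text
time: 19.27
eef_pos: [0.503, -0.13, 0.0793]
tool_rot: [2.568, 1.81, 0.0]
contact_force: [0.5, -0.0, -1.4]
opening: 0.0498
gripper_force: 14.9
t 19.3 shift [0.0004, -0.0007, 0.0665] turn [0.0, 0.0, 0.001]
```

```bash
python3 -m jog '[[[0,-0.001,0.03],[0,0,0],1],[[0,-0.001,0.055],[0,0,0],1],[[0,-0.001,0.063],[0,0,0],1],[[0,-0.001,0.065],[0,0,0],1],[[0,-0.001,0.066],[0,0,0],1],[[0,-0.001,0.066],[0,0,0],1],[[0,-0.001,0.066],[0,0,0],1]]';  python3 -m jog '[[[0,0,0],[0,0,0],0.28],[[0,0,0],[0,0,0],0.28],[[0,0,0],[0,0,0],0.28],[[0,0,0],[0,0,0],0.28],[[0,0,0],[0,0,0],0.28],[[0,0,-0.03],[0,0,0],0.28],[[0,0,-0.06],[0,0,0],0.28],[[0,0,-0.08],[0,0,0],0.28],[[0,0,-0.08],[0,0,0],0.28]]'; python3 go.py .6205 .123 .08 15.5
```

```text
time: 19.85
eef_pos: [0.5022, -0.1294, 0.0145]
tool_rot: [2.568, 1.808, 0.002]
contact_force: [-0.0, -0.6, -0.4]
opening: 0.05
gripper_force: 14.9
time: 20.6
eef_pos: [0.5033, -0.1298, 0.0972]
tool_rot: [2.565, 1.806, 0.006]
contact_force: [0.8, -0.6, 0.6]
opening: 0.067
gripper_force: 0.0
t 20.6 shift [0.2775, 0.025, 0.0174] turn [0.004, 0.001, -0.391]
```

```bash
python3 -m jog '[[[0.278,0.025,0.013],[0,0,-0.391],0],[[0.278,0.025,0.013],[0,0,-0.391],0],[[0.278,0.025,0.013],[0,0,-0.391],0],[[0.278,0.025,0.013],[0,0,-0.391],0],[[0.278,0.025,0.013],[0,0,-0.391],0],[[0.278,0.025,0.013],[0,0,-0.391],0],[[0.278,0.025,0.013],[0,0,-0.391],0],[[0.278,0.025,0.013],[0,0,-0.391],0],[[0.278,0.025,0.013],[0,0,-0.391],0],[[0.278,0.025,0.013],[0,0,-0.391],0],[[0.278,0.025,0.013],[0,0,-0.391],0],[[0.278,0.025,0.013],[0,0,-0.391],0]]';  python3 go.py .6205 .123 .011 15.5
python3 - <<'E'
from h import *
print(arm.camera_info("wrist")); im=arm.camera("wrist"); crop(im,0,0,512,384,1.5,"pics/w5.png")
E
```

```text
time: 21.6
eef_pos: [0.6184, 0.123, 0.0804]
tool_rot: [-1.904, -2.499, 0.0]
contact_force: [-0.6, -0.2, -0.2]
opening: 0.0931
gripper_force: 0.0
t 21.6 shift [-0.0006, 0.002, 0.0694] turn [-0.0, 0.0, -0.001]
{'fx': 302.01355468111063, 'fy': 302.01355468111063, 'cx': 255.04909787960412, 'cy': 197.68986926519452, 'xyz': array([0.59800439, 0.19785541, 0.24740682]), 'orientation': array([-0.28070269, -0.03776355,  0.2677204 ])}
```

View pics/w5.png

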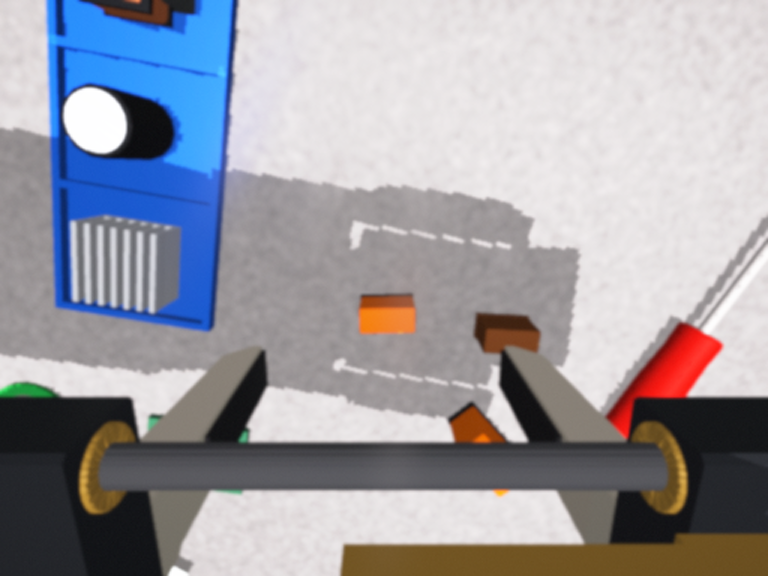

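Relay centred at (387,319). The brown one at (507,333) sits where a fully open finger would land, so I'll narrow the opening to about 46 mm before going down.

```bash
python3 -m jog '[[[0,0.002,0],[0,0,0],0.5],[[0,0.002,0],[0,0,0],0.5],[[0,0.002,0],[0,0,0],0.5],[[0,0.002,0],[0,0,0],0.5],[[0,0.002,0],[0,0,0],0.5],[[0,0.002,0],[0,0,0],0.5],[[0,0.002,0],[0,0,0],0.5],[[0,0.002,0],[0,0,0],0.5]]' 10; python3 go.py .6205 .123 .011 15.5
```

```text
time: 22.32
eef_pos: [0.6206, 0.1247, 0.0805]
tool_rot: [1.902, 2.5, 0.0]
contact_force: [-0.9, 0.0, 0.6]
opening: 0.0473
gripper_force: 0.0
t 22.3 shift [-0.0016, -0.0006, 0.0695] turn [0.0, 0.0, -0.0]
```

```bash
python3 -m jog '[[[-0.001,0,0.03],[0,0,0],0.5],[[-0.001,0,0.055],[0,0,0],0.5],[[-0.001,0,0.069],[0,0,0],0.5],[[-0.001,0,0.069],[0,0,0],0.5],[[-0.001,0,0.069],[0,0,0],0.5],[[-0.001,0,0.069],[0,0,0],1],[[-0.001,0,0.069],[0,0,0],1],[[-0.001,0,0.069],[0,0,0],1],[[-0.001,0,0.069],[0,0,0],1],[[-0.001,0,0.069],[0,0,0],1],[[-0.001,0,0.069],[0,0,0],1]]'; python3 go.py .480 -.192 .09 -19.7
```

```text
time: 23.23
eef_pos: [0.6215, 0.1238, 0.0126]
tool_rot: [1.901, 2.5, 0.002]
contact_force: [-1.1, -0.5, 6.4]
opening: 0.0285
gripper_force: 10.0
t 23.2 shift [-0.2666, -0.2206, -0.0777] turn [0.001, -0.0, 0.391]
```

```bash
python3 -m jog '[[[0,0,-0.04],[0,0,0],1],[[0,0,-0.078],[0,0,0],1],[[0,0,-0.078],[0,0,0],1],[[0,0,-0.078],[0,0,0],1],[[0,0,-0.078],[0,0,0],1]]'; python3 go.py .480 -.192 .09 -19.7
python3 - <<'E'
from h import *
im=arm.camera("wrist"); crop(im,100,120,312,216,2.5,"pics/w6.png")
E
```

```text
time: 23.65
eef_pos: [0.6205, 0.1237, 0.0892]
tool_rot: [-1.902, -2.5, 0.0]
contact_force: [-0.6, 0.3, -0.5]
opening: 0.0287
gripper_force: 10.0
t 23.6 shift [-0.2667, -0.2197, -0.0008] turn [-0.0, 0.0, 0.391]
```

View pics/w6.png

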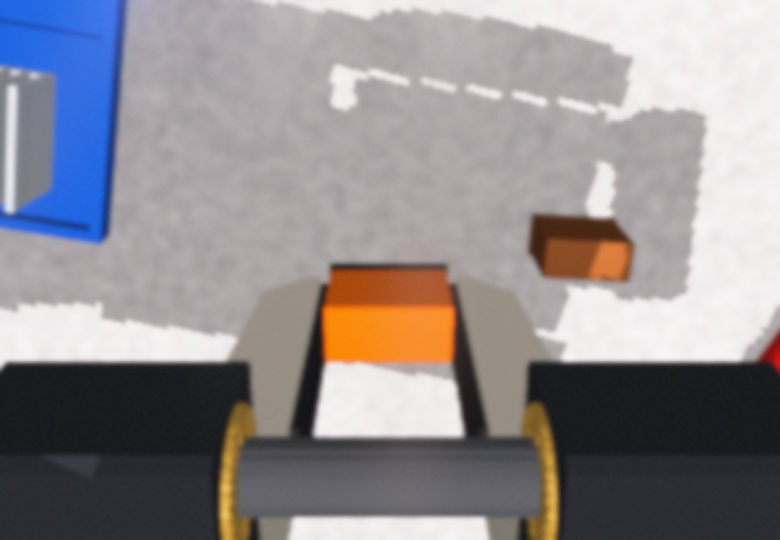

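The relay is held upright at (388,315), and the brown one is undisturbed.

```bash
python3 -m jog '[[[-0.267,-0.22,0],[0,0,0.391],1],[[-0.267,-0.22,0],[0,0,0.391],1],[[-0.267,-0.22,0],[0,0,0.391],1],[[-0.267,-0.22,0],[0,0,0.391],1],[[-0.267,-0.22,0],[0,0,0.391],1],[[-0.267,-0.22,0],[0,0,0.391],1],[[-0.267,-0.22,0],[0,0,0.391],1],[[-0.267,-0.22,0],[0,0,0.391],1],[[-0.267,-0.22,0],[0,0,0.391],1],[[-0.267,-0.22,0],[0,0,0.391],1],[[-0.267,-0.22,0],[0,0,0.391],1],[[-0.267,-0.22,0],[0,0,0.391],1]]'; python3 -m jog '[[[0,0,0],[0,0,0],1],[[0,0,0],[0,0,0],1],[[0,0,0],[0,0,0],1]]'; python3 go.py .480 -.192 .0155 -19.7
```

```text
time: 24.7
eef_pos: [0.4803, -0.1912, 0.0889]
tool_rot: [-2.567, -1.809, 0.001]
contact_force: [-0.3, 0.2, -0.2]
opening: 0.0289
gripper_force: 10.0
time: 24.95
eef_pos: [0.4805, -0.1914, 0.0894]
tool_rot: [-2.567, -1.81, 0.0]
contact_force: [-0.3, -0.5, -0.6]
opening: 0.0288
gripper_force: 10.0
t 24.9 shift [-0.0007, -0.0002, 0.0739] turn [-0.0, -0.0, 0.001]
```

```bash
python3 -m jog '[[[0,0,0.03],[0,0,0],1],[[0,0,0.06],[0,0,0],1],[[0,0,0.071],[0,0,0],1],[[0,0,0.073],[0,0,0],1],[[0,0,0.074],[0,0,0],1],[[0,0,0.074],[0,0,0],1],[[0,0,0.074],[0,0,0],1]]';  python3 -m jog '[[[0,0,0],[0,0,0],0.45],[[0,0,0],[0,0,0],0.45],[[0,0,0],[0,0,0],0.45],[[0,0,0],[0,0,0],0.45],[[0,0,0],[0,0,0],0.45],[[0,0,-0.03],[0,0,0],0.45],[[0,0,-0.06],[0,0,0],0.45],[[0,0,-0.1],[0,0,0],0.45],[[0,0,-0.15],[0,0,0],0.45],[[0,0,-0.15],[0,0,0],0.45],[[0,0,-0.15],[0,0,0],0.45]]'; python3 go.py .40 .02 .30 0
```

```text
time: 25.53
eef_pos: [0.4808, -0.1926, 0.0166]
tool_rot: [2.568, 1.808, 0.001]
contact_force: [0.4, -0.2, 0.4]
opening: 0.0292
gripper_force: 10.0
time: 26.45
eef_pos: [0.4815, -0.193, 0.1684]
tool_rot: [2.565, 1.805, 0.004]
contact_force: [0.2, 0.8, -0.5]
opening: 0.051
gripper_force: 0.0
t 26.4 shift [0.1729, -0.1478, -0.1326] turn [0.004, 0.001, -0.219]
```

```bash
python3 -m jog '[[[0.24,-0.19,-0.06],[0,0,0],0.45],[[0.24,-0.19,-0.06],[0,0,0],0.45],[[0.24,-0.19,-0.06],[0,0,0],0.45],[[0.24,-0.19,-0.06],[0,0,0],0.45],[[0.24,-0.19,-0.06],[0,0,0],0.45],[[0.24,-0.19,-0.06],[0,0,0],0.45],[[0.24,-0.19,-0.06],[0,0,0],0.45],[[0.24,-0.19,-0.06],[0,0,0],0.45],[[0.24,-0.19,-0.06],[0,0,0],0.45],[[0.24,-0.19,-0.06],[0,0,0],0.45],[[0.24,-0.19,-0.06],[0,0,0],0.45],[[0.24,-0.19,-0.06],[0,0,0],0.45]]'
python3 - <<'E'
from h import *
im=arm.camera("top"); crop(im,90,180,310,120,2.5,"pics/t2.png")
im=arm.camera("side"); crop(im,120,120,256,240,2.4,"pics/s2.png")
E
```

```text
time: 27.45
eef_pos: [0.3822, 0.0969, 0.2246]
tool_rot: [-2.569, -1.807, 0.002]
contact_force: [-0.3, -1.3, 0.0]
opening: 0.0509
gripper_force: 0.0
```

View pics/t2.png

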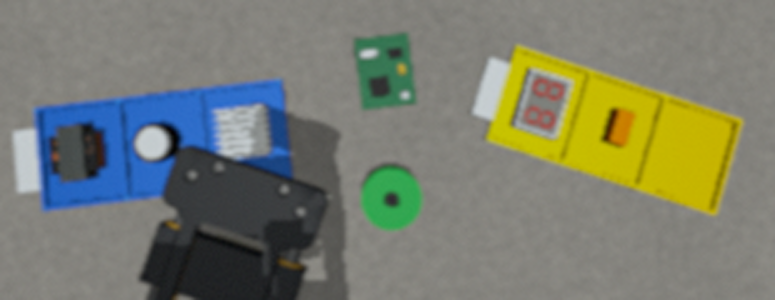

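View pics/s2.png

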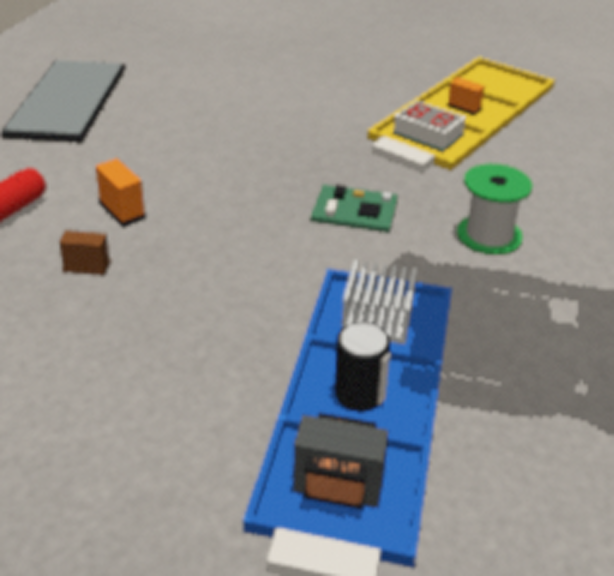

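All five parts stand upright in their compartments: transformer, capacitor and heat sink in blue, display and relay in yellow. The last yellow compartment is empty and the spool is still in place. The gripper is clear of everything.

```bash
python3 -m jog '[[[0,0,0],[0,0,0],0.45],[[0,0,0],[0,0,0],0.45],[[0,0,0],[0,0,0],0.45]]' && python3 -c "
from bench import arm
print(arm.close_job())"
```

```text
time: 27.8
eef_pos: [0.3823, 0.0974, 0.2254]
tool_rot: [-2.569, -1.808, 0.0]
contact_force: [-0.1, -0.3, 0.2]
opening: 0.0515
gripper_force: 0.0
the job is handed in; nothing more can be done
None
```

Both kits are made up as asked and the job was handed in at 27.8 s; the final pictures show every part upright in its compartment and the spool where it was.

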